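# Point out the loose cask bung, then press it home

### The job

One of the three small casks has a bung that stands proud of its hole. Point down at that bung with the fingertips about 3 cm straight above it, and keep still there for a good two seconds without touching anything, to show which one it is; then press it down with the fingertips until it is fully home, and move clear. Do not point at, or touch, the other two casks, never pull the bung up, and leave the mallet, the spare bung, the cup and the bottle where they are.

Things in the scene. Friction and masses are not known exactly. Their poses are not given: they have to be found in the camera images.
- bung_top (a point): centre of the flat top face (31 mm in diameter) of the loose bung: a round tapered cork bung, upright in the top of cask_a, that stands 24 to 30 mm higher than the bungs of the other two casks, its top 190 to 196 mm above the bench. It moves with the bung. Driven fully home it is 166 mm above the bench.
- bung (a joint): how far the loose bung has been pushed straight down, in m: 0 to 0.006 at the start, 0.030 when fully home against a hard stop. It slides with a steady friction of about 4 N (more if pushed fast), has no spring and stays where it is left; negative if pulled up.
- bung_b_top (a point): the same cork bung fully home, its flat top 166 mm above the bench (6 mm above the wood); centre of that top face. Leave it alone. (cask_b)
- bung_c_top (a point): the same cork bung fully home, its flat top 166 mm above the bench (6 mm above the wood); centre of that top face. Leave it alone. (cask_c)
- cask_a: a small oak cask lying in a fixed wooden cradle, its axis along the body's x (190 mm long, 140 mm in diameter at the middle; the top of the middle is 160 mm above the bench); a brass tap sticks out 30 mm from the head at its -x end. It cannot move. Origin: underside of the cradle, below the middle of the cask; z up. The bung hole is on top, straight above the origin. This one has the loose bung.
- cask_b: a small oak cask lying in a fixed wooden cradle, its axis along the body's x (190 mm long, 140 mm in diameter at the middle; the top of the middle is 160 mm above the bench); a brass tap sticks out 30 mm from the head at its -x end. It cannot move. Origin: underside of the cradle, below the middle of the cask; z up. The bung hole is on top, straight above the origin. Its bung is home.
- cask_c: a small oak cask lying in a fixed wooden cradle, its axis along the body's x (190 mm long, 140 mm in diameter at the middle; the top of the middle is 160 mm above the bench); a brass tap sticks out 30 mm from the head at its -x end. It cannot move. Origin: underside of the cradle, below the middle of the cask; z up. The bung hole is on top, straight above the origin. Its bung is home.
- spare_bung: a loose spare cork bung standing on the bench beyond the casks, 31 mm in diameter, 50 mm high; origin at the centre of its underside. A bystander.
- tasting_cup: a small steel tasting cup standing beyond the casks, 74 mm across the rim, 50 mm high; origin at the centre of its underside. A bystander.
- half_bottle: a small green glass wine bottle standing to the robot's left of the casks, 60 mm in diameter, 190 mm high; origin at the centre of its underside. A bystander.
- mallet: a wooden mallet lying flat on the bench beyond the casks, 280 mm long and 60 mm high, head 100 mm across and 60 mm thick; its x runs from the handle to the head, its origin is on the bench, 150 mm from the handle's end and 100 mm from the centre of the head. A bystander.
Not all that is in view belongs to the job. What is shaped like the cask_a but turquoise is not meant.

How it is judged:
On the way, in this order (a step that is already met when the one before it is completed fails the run):
1. the fingertips point down at the loose bung, centred within 20 mm and about 3 cm (5 to 55 mm) above it, for 1.7 s without touching anything, the bung not yet moved (horizontal distance between the grasp point and bung_top below 0.02 m and z of the grasp point in the frame of bung_top between 0.023 and 0.075 m and contact force between each of the fingers, the arm and anything else below 0.3 N and distance of bung_top from where it was at the start of the episode below 0.0015 m), for 1.7 s.
2. the fingertips have pressed the bung home (value of joint bung above 0.0275 m and contact force between the fingers and cask_a above 0.5 N), for 0.03 s.
At the end, for the whole second after the job is handed in: the loose bung is fully home (pushed to within 2.5 mm of its stop) and at rest, and the mallet, spare bung, cup and bottle are within 20 mm of where they stood (value of joint bung above 0.0275 m and velocity of joint bung between -0.005 and 0.005 m/s and distance of each of spare_bung, mallet, tasting_cup, half_bottle from where it was at the start of the episode below 0.02 m); the robot touches nothing.
It fails at once if the bung is pulled up out of its hole (more than 3 mm) (value of joint bung below -0.003 m).
It fails at once if another cask is touched (contact force between any of the fingers, the arm and cask_b above 1 N or contact force between any of the fingers, the arm and cask_c above 1 N).
It fails at once if the fingertips point at a bung that is home (centred within 15 mm and closer than 5 cm above it) ((horizontal distance between the grasp point and bung_b_top below 0.015 m and z of the grasp point in the frame of bung_b_top below 0.07 m) or (horizontal distance between the grasp point and bung_c_top below 0.015 m and z of the grasp point in the frame of bung_c_top below 0.07 m)).
It fails at once if the mallet, spare bung, cup or bottle is moved more than 20 mm (distance of any of spare_bung, mallet, tasting_cup, half_bottle from where it was at the start of the episode above 0.02 m).
It also fails if it takes over 42 s, if anything falls off the work surface, if the arm or the gripper's body presses on something with over 40 N, if the wrist force passes 120 N, or if a joint passes its speed limit or range.

### The arm

A 6-joint arm with a two-finger parallel gripper is mounted at the origin on the work surface. World frame = base frame: x ahead of the robot, y to its left, z up, the work surface at z = 0. Lengths are in m, angles in rad, forces in N, time in s.
With the tool pointing down it reaches from about 0.3 to 0.775 m from the base axis. Payload 14.6 kg.
Tool frame: the origin (TCP) lies on the mounting face of the last link; the fingertips stand ctrl.tip_extent ahead of it and the grasp point (between the pads) lies 180 mm ahead of it (ctrl.tip_extent is the distance from the TCP to the fingertips, in m); z points along the fingers, y is the direction in which the jaws open and shut (so a half turn about z gives the same grasp; the last joint's range is limited). The gripper opens to 94 mm and grips with 3 to 60 N. Pads are 16 mm wide; open, the fingers measure 119 mm over their backs; the gripper's body (75 mm by 177 mm) begins 78 mm behind the grasp point.
Start: joints at [-1.219, 0.3, 1.521, -0, 1.321, -0.067], TCP at [0.224, -0.502, 0.405] pointing down, gripper open.
Joint ranges: [-3.03, 3.03], [-0.79, 2.21], [0.23, 2.52], [-1.04, 4.18], [0, 3.07], [-2.55, 2.55]. Speed limits (rad/s): [2.22, 2.22, 2.57, 3.14, 3.14, 3.14].

### API

Orientations are given as [roll, pitch, yaw] about the fixed x, y, z axes, in that order (R = Rz(yaw) Ry(pitch) Rx(roll)).
In Python, from station import ctrl, vision gives the robot as it stands. The module is installed in compiled form; this text tells all that it offers.
- The arm moves only by the tool send_rows, never from a script. Its argument "increments" is a list of rows, each a list of 3 entries, a list of its own where there are three numbers: the turn, a rotation vector about the tool's x, y, z in rad, then the shift along the tool's x, y, z in mm, then the finger opening in mm, from 0 to 94. In form: [[[ax, ay, az], [dx, dy, dz], hand], ...]. A call has 1 to 5 rows; each row is the pose to reach, as a shift and turn from the pose commanded when the call began, along the tool's axes at that moment; what a row does not reach only later rows make up. A row lasts 1/12 s, in which the tool goes at most 41.7 mm and 7.16 degrees, less where a joint would pass 70% of its speed; a pose out of reach is approached as far as the arm can. A call with a gripper value outside its range is refused whole. The fingers move at their own pace and stop on an object; "grip_force" is the grip in N (left out, the last holds). Time passes only in rows, so rows that repeat a pose let the fingers close. It gives the time, the measured TCP pose, the force and the opening at its end, in the units of the state.
- ctrl.get_obs(): the state, without advancing time (a new reading comes with each control period).
- vision.camera(name): name is "side" or "top" or "wrist"; returns (picture, depth): 480x640x3 uint8, red, green, blue; 480x640 float32, m along the optical axis (not along the pixel's ray), 0 where there is no reading.
- vision.calibration(name): a dict with "K" (3x3 intrinsics, pixels), "R" (3x3) and "t" (3): a world point X has camera coordinates R X + t; the wrist camera has in their place "hand_eye" (4x4, takes a point from camera to tool coordinates, whose origin is the TCP and whose axes are the flange's). Camera axes: x right, y down, z forward; pixel columns grow to the right and rows downward; lengths in m; the calibration is good to about 2 mm. A picture is of the moment at which its call begins: read the wrist's pose just before it. calibration takes no time and is no camera call.
- ctrl.hand_in(): hands the job in, once; it reports no verdict.
The state is a dict: "time_s": time; "qpos": joint angles; "joint_vel": joint speeds; "tau": joint torques, N m; "ee_pos": TCP position; "eef_rot": TCP orientation; "force": force on the tool from outside, world axes, zero at the start; "moment": the same for the moment, N m; "grip_width": finger opening in m.
Only numpy, scipy, OpenCV 4.12 (cv2) and the standard library are available. Lean on these libraries where they do the work, as an engineer would, in place of code of your own. Each camera call takes 0.05 s, during which the arm holds its last target. There are 200 camera calls.

## Working session

There is one attempt and no reset: what is moved stays moved. The work goes in short steps, Python scripts to look and compute and a tool call to move; the robot and the scene stay as the last step left them, time stands still between calls to the robot, and variables do not carry over. Pictures are saved under pics/ and viewed, about 8 in all and at most 12, crops included, and the job is handed in when it is done.

Besides the shell and the picture viewer there is one more tool, called after ">>>" in YAML: its name, and indented under it one key for each argument. send_rows: Moves the arm, as the interface text tells. Its arguments: {"type":"object","properties":{"increments":{"type":"array","items":{"type":"array"}},"grip_force":{"type":"number"}},"required":["increments"]}

```bash
mkdir -p pics
cat > h.py <<'E'
import numpy as np, cv2
from station import ctrl, vision
def world(name,pic_depth,us):
    c=vision.calibration(name);K=c["K"];R=np.array(c["R"]);t=np.array(c["t"])
    out=[]
    for u,v in us:
        z=np.median(pic_depth[v-1:v+2,u-1:u+2]); p=np.linalg.inv(K)@[u,v,1]*z
        out.append(R.T@(p-t))
    return np.array(out)
E
python3 - <<'E'
from h import *
for n in("top","side"):
    p,d=vision.camera(n);cv2.imwrite(f"pics/{n}.png",p[:,:,::-1]);np.save(f"{n}.npy",d)
print(ctrl.get_obs(),ctrl.tip_extent)
E
```

```text
{'time_s': 0.1, 'qpos': array([-1.21862062e+00,  3.00415208e-01,  1.52151123e+00,  2.40374438e-05,
        1.32068893e+00, -6.65818995e-02]), 'joint_vel': array([-0.00022247, -0.00067768, -0.00130587, -0.0001172 ,  0.00146718,
        0.00073242]), 'tau': array([ 1.90742452e-03, -5.32644475e+01, -3.53282869e+01,  7.10036047e-02,
        2.34694546e-02, -7.31724595e-05]), 'ee_pos': array([ 0.22364292, -0.50244868,  0.40414643]), 'eef_rot': array([-3.14057375e+00, -9.12758741e-05,  4.18751595e-01]), 'force': array([ 0.40973162, -0.01833286, -0.65097942]), 'moment': array([ 0.03710062, -0.02571699, -0.07329302]), 'grip_width': 0.09399151421330951} 0.1992
```

View pics/top.png

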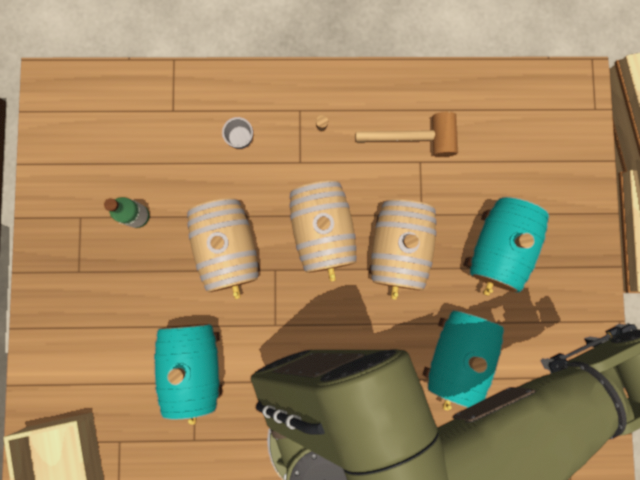

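View pics/side.png

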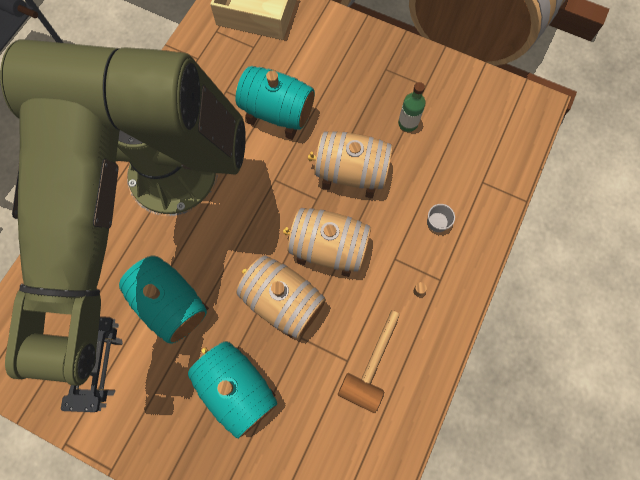

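The top view shows three oak casks with bungs at about (218,242), (323,223) and (411,241), plus three turquoise decoys. In the side view the oak bungs are at (355,148), (330,231) and (279,289). Next I'll measure the bung heights.

Run:
```python
from h import *
for n,us in(("top",[(218,242),(323,223),(411,241)]),("side",[(355,148),(330,230),(279,288)])):
    d=np.load(n+".npy");p=cv2.imread(f"pics/{n}.png")
    print(n,world(n,d,us).round(4))
    cs=[]
    for u,v in us:
        c=p[v-25:v+25,u-25:u+25];cs.append(cv2.resize(c,(260,260),interpolation=cv2.INTER_CUBIC))
    cv2.imwrite(f"pics/c{n}.png",np.hstack(cs))
    # all points: z>0.16 cluster centroid around each
    c=vision.calibration(n)
    for u0,v0 in us:
        g=[(u,v) for v in range(v0-14,v0+15) for u in range(u0-14,u0+15)]
        P=world(n,d,g);
        for lo,hi in((.163,.170),(.186,.2)):
            m=(P[:,2]>lo)&(P[:,2]<hi)
            if m.sum(): print((u0,v0),lo,m.sum(),P[m].mean(0).round(4),np.ptp(P[m],0).round(3))
a=cv2.imread("pics/ctop.png");b=cv2.imread("pics/cside.png");cv2.imwrite("pics/crops.png",np.vstack([a,b]))
```

```text
top [[ 0.4602  0.2191  0.1649]
 [ 0.4996 -0.0074  0.1648]
 [ 0.4564 -0.1928  0.1923]]
(218, 242) 0.163 162 [0.4595 0.221  0.1649] [0.03  0.03  0.004]
(323, 223) 0.163 145 [ 0.4985 -0.0086  0.1649] [0.029 0.028 0.005]
(411, 241) 0.163 12 [ 0.4587 -0.187   0.1647] [0.031 0.023 0.006]
(411, 241) 0.186 165 [ 0.4557 -0.1936  0.1934] [0.028 0.028 0.008]
side [[ 0.4633  0.2202  0.1666]
 [ 0.5023 -0.0061  0.1662]
 [ 0.4624 -0.1918  0.1952]]
(355, 148) 0.163 113 [0.4614 0.2224 0.1655] [0.034 0.032 0.006]
(330, 230) 0.163 132 [ 0.4999 -0.005   0.1651] [0.034 0.035 0.005]
(279, 288) 0.163 19 [ 0.4604 -0.1977  0.1642] [0.032 0.035 0.004]
(279, 288) 0.186 143 [ 0.458  -0.1921  0.1942] [0.03 0.03 0.01]
```

View pics/crops.png

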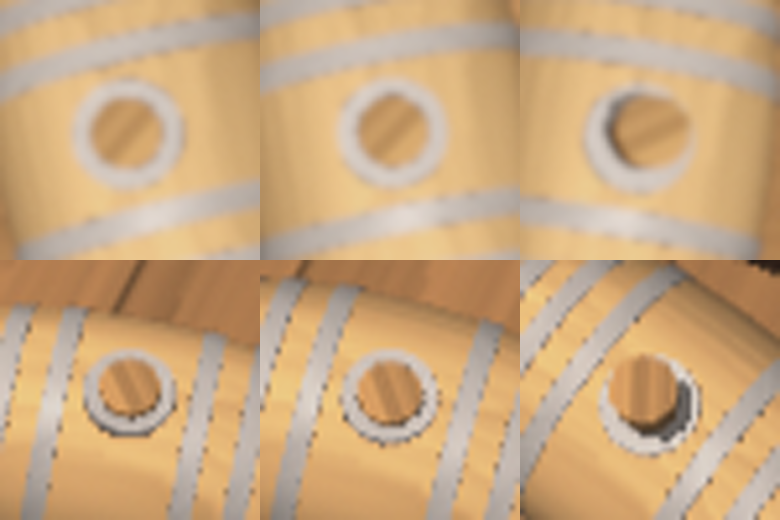

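The loose bung is on the right-hand oak cask, at about (0.457, -0.193, 0.194). The two cameras agree to about 2 mm, and the other two bungs measure about 0.165. I'll rise first while closing the fingers, then traverse.

>>> send_rows:
  increments:
    - [[0,0,0],[0,0,-35],0]
    - [[0,0,0],[0,0,-60],0]
    - [[0,0,0],[30,-17,-60],0]
    - [[0,0,0],[60,-33,-60],0]
    - [[0,0,0],[90,-50,-60],0]
  grip_force: 20

```text
time_s: 0.52
ee_pos: [0.2859, -0.4193, 0.4645]
eef_rot: [-3.141, -0.0, 0.418]
force: [1.6, -0.8, -1.2]
grip_width: 0.0639
```

>>> send_rows:
  increments:
    - [[0,0,0],[30,-17,0],0]
    - [[0,0,0],[60,-33,0],0]
    - [[0,0,0],[90,-50,0],0]
    - [[0,0,0],[120,-67,0],0]
    - [[0,0,0],[150,-83,0],0]

```text
time_s: 0.93
ee_pos: [0.3895, -0.2818, 0.4645]
eef_rot: [-3.141, 0.0, 0.419]
force: [1.1, -1.7, 0.9]
grip_width: 0.0309
```

>>> send_rows:
  increments:
    - [[0,0,0],[30,-17,0],0]
    - [[0,0,0],[60,-33,0],0]
    - [[0,0,0],[90,-50,0],0]
    - [[0,0,0],[99,-55,0],0]
    - [[0,0,0],[99,-55,0],0]

```text
time_s: 1.35
ee_pos: [0.4579, -0.1912, 0.4643]
eef_rot: [-3.141, 0.0, 0.422]
force: [-0.8, 0.9, -0.1]
grip_width: 0.0006
```

>>> send_rows:
  increments:
    - [[0,0,0],[0,2,20],0]
    - [[0,0,0],[0,2,35],0]
    - [[0,0,0],[0,2,41],0]
    - [[0,0,0],[0,2,41],0]
    - [[0,0,0],[0,2,41],0]

```text
time_s: 1.77
ee_pos: [0.4575, -0.1953, 0.4241]
eef_rot: [3.141, -0.0, 0.418]
force: [-0.2, -0.2, -0.4]
grip_width: 0.0006
```

Run:
```python
from h import *
from scipy.spatial.transform import Rotation as Ro
o=ctrl.get_obs();p,d=vision.camera("wrist");c=vision.calibration("wrist")
R=Ro.from_euler("xyz",o["eef_rot"]).as_matrix()
v,u=np.mgrid[0:480,0:640]
P=np.linalg.inv(c["K"])@np.stack([u.ravel(),v.ravel(),np.ones(u.size)])*d.ravel()
H=np.array(c["hand_eye"]);T=(H[:3,:3]@P).T+H[:3,3];W=T@R.T+o["ee_pos"]
m=(d.ravel()>0)&(W[:,2]>.18)&(W[:,2]<.205)&(np.hypot(W[:,0]-.457,W[:,1]+.193)<.05)
print(o["ee_pos"],m.sum(),W[m].mean(0) if m.any() else "", np.ptp(W[m],0) if m.any() else "",W[m].max(0),W[m].min(0))
w=p[:,:,::-1].copy()
s,_=vision.camera("side")
cv2.imwrite("pics/ws.png",np.hstack([cv2.resize(w,(400,300)),cv2.resize(s[200:350,180:380,::-1],(400,300))]))
```

```text
[ 0.45746209 -0.19533976  0.42414621] 1139 [ 0.46245135 -0.18941301  0.19432378] [0.02825308 0.02967805 0.01712365] [ 0.47287159 -0.17676495  0.19729587] [ 0.44461852 -0.20644301  0.18017222]
```

View pics/ws.png

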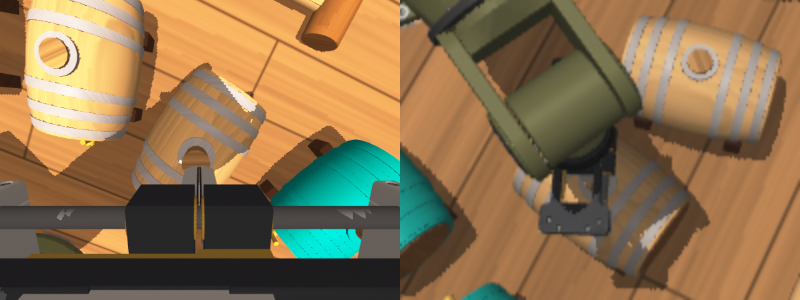

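The wrist view shows the loose bung just under the closed fingers. In the side crop the gripper is over the right-hand oak cask and clear of it. I'll nudge 3 mm in +y, then hold still.

>>> send_rows:
  increments:
    - [[0,0,0],[1,-3,0],0]
    - [[0,0,0],[1,-3,0],0]
    - [[0,0,0],[1,-3,0],0]
    - [[0,0,0],[1,-3,0],0]
    - [[0,0,0],[1,-3,0],0]

```text
time_s: 2.28
ee_pos: [0.4574, -0.1915, 0.4238]
eef_rot: [3.141, -0.0, 0.419]
force: [-0.7, 0.0, 0.1]
grip_width: 0.0006
```

>>> send_rows:
  increments:
    - [[0,0,0],[0,0,0],0]
    - [[0,0,0],[0,0,0],0]
    - [[0,0,0],[0,0,0],0]
    - [[0,0,0],[0,0,0],0]
    - [[0,0,0],[0,0,0],0]

```text
time_s: 2.7
ee_pos: [0.4574, -0.1915, 0.4237]
eef_rot: [3.142, 0.0, 0.419]
force: [-0.2, 1.5, 0.5]
grip_width: 0.0007
```

>>> send_rows:
  increments:
    - [[0,0,0],[0,0,0],0]
    - [[0,0,0],[0,0,0],0]
    - [[0,0,0],[0,0,0],0]
    - [[0,0,0],[0,0,0],0]
    - [[0,0,0],[0,0,0],0]

```text
time_s: 3.12
ee_pos: [0.4574, -0.1915, 0.4236]
eef_rot: [-3.142, -0.0, 0.419]
force: [-0.1, -0.0, -0.5]
grip_width: 0.0005
```

>>> send_rows:
  increments:
    - [[0,0,0],[0,0,0],0]
    - [[0,0,0],[0,0,0],0]
    - [[0,0,0],[0,0,0],0]
    - [[0,0,0],[0,0,0],0]
    - [[0,0,0],[0,0,0],0]

```text
time_s: 3.53
ee_pos: [0.4574, -0.1915, 0.4236]
eef_rot: [3.142, 0.0, 0.419]
force: [0.1, -0.3, -0.1]
grip_width: 0.0005
```

>>> send_rows:
  increments:
    - [[0,0,0],[0,0,0],0]
    - [[0,0,0],[0,0,0],0]
    - [[0,0,0],[0,0,0],0]
    - [[0,0,0],[0,0,0],0]
    - [[0,0,0],[0,0,0],0]

```text
time_s: 3.95
ee_pos: [0.4574, -0.1915, 0.4237]
eef_rot: [3.142, -0.0, 0.419]
force: [0.0, -0.3, -0.1]
grip_width: 0.0006
```

>>> send_rows:
  increments:
    - [[0,0,0],[0,0,0],0]
    - [[0,0,0],[0,0,0],0]
    - [[0,0,0],[0,0,0],0]
    - [[0,0,0],[0,0,0],0]
    - [[0,0,0],[0,0,0],0]

```text
time_s: 4.37
ee_pos: [0.4574, -0.1915, 0.4237]
eef_rot: [3.142, 0.0, 0.419]
force: [-0.1, -0.9, -0.0]
grip_width: 0.0002
```

>>> send_rows:
  increments:
    - [[0,0,0],[0,0,0],0]
    - [[0,0,0],[0,0,0],0]
    - [[0,0,0],[0,0,0],0]
    - [[0,0,0],[0,0,0],0]
    - [[0,0,0],[0,0,0],0]

```text
time_s: 4.78
ee_pos: [0.4574, -0.1915, 0.4237]
eef_rot: [-3.142, 0.0, 0.419]
force: [0.8, -0.6, 0.3]
grip_width: 0.0006
```

I held still for over 2.5 s. Now I'll press; home should come at TCP z of about 0.365.

>>> send_rows:
  increments:
    - [[0,0,0],[0,0,10],0]
    - [[0,0,0],[0,0,20],0]
    - [[0,0,0],[0,0,26],0]
    - [[0,0,0],[0,0,30],0]
    - [[0,0,0],[0,0,34],0]

```text
time_s: 5.2
ee_pos: [0.4573, -0.1915, 0.3891]
eef_rot: [-3.141, 0.001, 0.419]
force: [-3.6, 1.8, 4.6]
grip_width: 0.0005
```

>>> send_rows:
  increments:
    - [[0,0,0],[0,0,4],0]
    - [[0,0,0],[0,0,8],0]
    - [[0,0,0],[0,0,12],0]
    - [[0,0,0],[0,0,16],0]
    - [[0,0,0],[0,0,19],0]

```text
time_s: 5.62
ee_pos: [0.4574, -0.1915, 0.3703]
eef_rot: [3.142, -0.0, 0.419]
force: [-2.3, 1.4, 4.1]
grip_width: 0.0008
```

>>> send_rows:
  increments:
    - [[0,0,0],[0,0,2],0]
    - [[0,0,0],[0,0,4],0]
    - [[0,0,0],[0,0,5],0]
    - [[0,0,0],[0,0,5],0]

```text
time_s: 5.95
ee_pos: [0.4575, -0.1916, 0.3655]
eef_rot: [3.141, -0.0, 0.419]
force: [0.0, 0.2, 0.5]
grip_width: 0.0006
```

>>> send_rows:
  increments:
    - [[0,0,0],[0,0,1],0]
    - [[0,0,0],[0,0,1.5],0]
    - [[0,0,0],[0,0,1.5],0]

```text
time_s: 6.2
ee_pos: [0.4574, -0.1915, 0.3653]
eef_rot: [3.141, -0.001, 0.419]
force: [-6.5, 4.1, 14.8]
grip_width: 0.0006
```

The force jumped to 15 N with no travel, so the bung is on its hard stop. I'll retreat straight up, then move clear.

>>> send_rows:
  increments:
    - [[0,0,0],[0,0,-5],0]
    - [[0,0,0],[0,0,-25],0]
    - [[0,0,0],[0,0,-60],0]
    - [[0,0,0],[0,0,-95],0]
    - [[0,0,0],[0,0,-110],0]

```text
time_s: 6.62
ee_pos: [0.4573, -0.1915, 0.4785]
eef_rot: [3.137, -0.003, 0.419]
force: [0.1, -0.2, 1.2]
grip_width: 0.0002
```

>>> send_rows:
  increments:
    - [[0,0,0],[-30,17,0],0]
    - [[0,0,0],[-60,33,0],0]
    - [[0,0,0],[-90,50,0],0]
    - [[0,0,0],[-120,67,0],0]
    - [[0,0,0],[-150,83,0],0]

```text
time_s: 7.03
ee_pos: [0.353, -0.3295, 0.4742]
eef_rot: [3.141, -0.0, 0.419]
force: [0.3, 0.6, -0.4]
grip_width: 0.0007
```

>>> send_rows:
  increments:
    - [[0,0,0],[-20,11,0],0]
    - [[0,0,0],[-20,11,0],0]
    - [[0,0,0],[-20,11,0],0]
    - [[0,0,0],[-20,11,0],0]
    - [[0,0,0],[-20,11,0],0]

```text
time_s: 7.45
ee_pos: [0.3409, -0.3459, 0.4741]
eef_rot: [3.141, -0.0, 0.42]
force: [0.2, 0.0, -0.2]
grip_width: 0.0005
```

Run:
```python
from h import *
for n,u in(("top",[(407,240),(323,223)]),("side",[(279,291),(330,231)])):
    p,d=vision.camera(n);print(n,world(n,d,u).round(4));cv2.imwrite(f"pics/{n}2.png",p[:,:,::-1])
print(ctrl.get_obs()["ee_pos"],ctrl.get_obs()["force"])
```

```text
top [[ 0.4611 -0.1892  0.1649]
 [ 0.4997 -0.0074  0.164 ]]
side [[ 0.4607 -0.1936  0.1651]
 [ 0.5033 -0.0082  0.1654]]
[ 0.34089445 -0.34591416  0.47418312] [-0.2720016  -0.02251497  0.65020418]
```

View pics/top2.png

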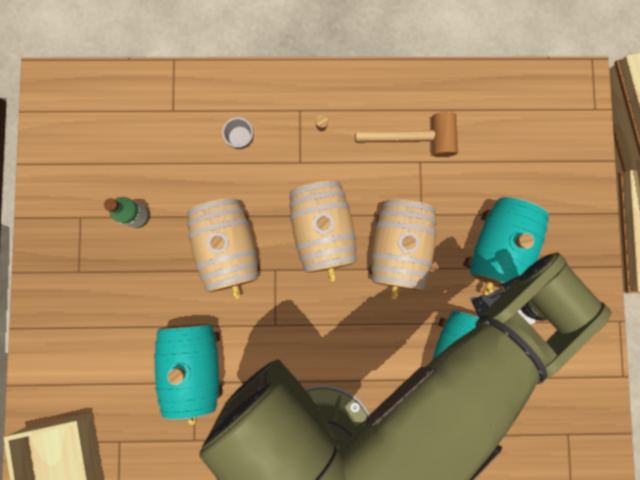

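The bung at (408,242) now sits flush, level with its neighbour at about 0.165. The cup, spare bung, mallet and bottle are unmoved and the arm is clear, so I'll hand in.

```bash
python3 -c "
from station import ctrl
print(ctrl.hand_in())"
```

```text
the job is handed in; nothing more can be done
None
```

The loose bung is pressed fully home and the job is handed in; `hand_in` gives no verdict, so the result rests on my own checks.

- **Which bung:** it was on the right-hand oak cask, its top at about (0.457, -0.192, 0.194). The other two oak bungs measured about 0.165 high.
- **Pointing:** I held the closed fingertips about 3 cm above it, centred, for over 2.5 s. The force reading showed only noise.
- **Pressing:** I pressed it down at about 4 N. At TCP z = 0.365 the force rose to 15 N with no further travel, so it was on its stop. I then lifted straight up and moved clear.

**Last checks:** both cameras put the bung top at about 0.165 m, against 0.164–0.165 m for its home neighbour. The top picture shows the mallet, spare bung, cup and bottle where they stood. The force is near zero with the arm clear. No check failed. The only disagreement was a few mm sideways between the cameras when locating the bung, well inside the 20 mm tolerance.

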